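# Clear the gluing jig, tuck the edge strip under its leaf and hold it down

### The job

A broken black latch block is lying on the bed of the gluing jig: drop it into the reject pot. Then take the aluminium edge strip by its upstand, slide its far edge under the jig's loose steel leaf, fully home against the stop and centred along the leaf, without lifting the leaf. Finish while still holding the strip there, pressed flat on the bed with a steady push of roughly 10 N (don't let go), and leave the other things on the bench alone.

Things in the scene. Friction and masses are not known exactly. Their poses are not given: they have to be found in the camera images.
- jig: gluing jig, fixed to the bench: plywood board 160 (x) x 200 (y) x 16 mm. Origin: centre of its underside, on the bench; +x from the open side (towards the robot) to the hinged leaf, +y along the leaf, z up. On the board: steel bed plate (bed), and on that a fixed 9 mm high spacer bar from x = +37 to +70 mm, whose near face (x = +37) is the stop; the leaf lies over it (leaf).
- bed: steel bed plate of the jig, fixed, 112 x 164 x 2 mm, jig x -75 to +37, y -82 to +82 mm. The bed is its top face, 18 mm above the bench. Origin: 16 mm straight above the jig's origin, same axes.
- lip (a point): point on the bed plumb below the middle of the leaf's lip: jig frame (15, 0, 18) mm; axes as the jig's. Under the leaf, from here to the stop, is a slot 9 mm high, 22 mm deep in +x, open at both ends.
- leaf (a joint): angle of the loose steel leaf (3 mm thick, 160 mm long in y, 60 g, no spring), rad: 0 lying down as at the start, growing as its lip rises (0.1 lifts the lip 6 mm). Hinge line at jig x = +74, 10.5 mm above the bed; lip at jig x = +15, underside 9 mm above the bed; in front of it, x = +10 to +15, a lead-in bent up to 15 mm above the bed.
- strip: plain aluminium edge strip, about 100 g, lying on the bench: flange 70 (x) x 110 (y) x 4 mm, with an upstand 10 mm thick along its whole near (-x) edge, from x = -35 to -25 mm, its top 28 mm above the underside. Origin: centre of the flange's underside. +x points from the upstand to the plain far edge (at x = +35 mm), which goes under the leaf; y along the upstand.
- edge_left (a point): lower corner of the strip's plain far edge, strip frame (35, 55, 0) mm; axes as the strip's
- edge_right (a point): lower corner of the strip's plain far edge, strip frame (35, -55, 0) mm; axes as the strip's
- latch_block: broken black plastic latch block, 33 (x) x 45 (y) x 26 mm high, 30 g, lying on the jig's bed in front of the leaf. Origin: centre of its underside; pinch it across its 33 mm sides (along its x), low down.
- pot: reject pot: white square plastic bottle with the top cut off, fixed, 150 (x) x 124 (y) x 173 mm high, open on top, thin walls. Origin: centre of its underside.
- marker: bystander: marker pen 18 x 119 x 19 mm, length along its y, origin at the centre of its underside
- key_set: bystander: green folding hex key set 22 x 100 x 24 mm, length along its y, origin at the centre of its underside
- hole_bracket: bystander: small metal bracket 38 x 70 x 12 mm, origin at the centre of its underside
- tape: bystander: roll of masking tape lying flat, 104 mm across, 25 mm high, origin at the centre of its underside
Not all that is in view belongs to the job. Of the things shaped like the strip, the aluminium one is meant.

How it is judged:
On the way, in this order (a step that is already met when the one before it is completed fails the run):
1. the broken latch block lies in the reject pot, let go (horizontal distance between latch_block and pot below 0.075 m and z of latch_block in the frame of pot below 0.12 m and contact force between the fingers and latch_block below 0.1 N), for 0.2 s.
2. the strip's far edge is tucked under the leaf along its whole length (x of each of edge_left, edge_right in the frame of lip above 0.012 m and z of each of edge_left, edge_right in the frame of lip below 0.004 m and y of strip in the frame of lip between -0.02 and 0.02 m), for 0.2 s.
At the end, for the whole second after the job is handed in: Block in the pot; both far corners of the strip 12 mm or more past the lip (stop at 22) and within 2.5 mm of the bed; strip flat to 0.05 rad, centred along the leaf to 20 mm; leaf down (under 0.05 rad); fingers still holding the strip, at rest, pressed on the bed with 4 to 45 N (all of step 1 and all of step 2 and z of each of edge_left, edge_right in the frame of lip below 0.0025 m and angle between strip's own z axis and vertical below 0.05 rad and value of joint leaf below 0.05 rad and contact force between strip and bed between 4 and 45 N and contact force between the fingers and strip above 2 N and linear speed of strip below 0.02 m/s); the arm keeps its last pose, push and grip.
It fails at once if the leaf is lifted (more than 0.1 rad, about 6 mm at the lip) (value of joint leaf above 0.1 rad).
It fails at once if the marker is pushed away (more than 30 mm) (distance of marker from where it was at the start of the episode above 0.03 m).
It fails at once if the key set is pushed away (more than 30 mm) (distance of key_set from where it was at the start of the episode above 0.03 m).
It fails at once if the hole bracket is pushed away (more than 30 mm) (distance of hole_bracket from where it was at the start of the episode above 0.03 m).
It fails at once if the tape is pushed away (more than 30 mm) (distance of tape from where it was at the start of the episode above 0.03 m).
It also fails if it takes over 53 s, if anything falls off the work surface, if the arm or the gripper's body presses on something with over 40 N, if the wrist force passes 120 N, or if a joint passes its speed limit or range.

### The arm

A 6-joint arm with a two-finger parallel gripper is mounted at the origin on a cart in front of the work surface, level with it; the furniture and walls round the work are solid. World frame = base frame: x ahead of the robot, y to its left, z up, the work surface at z = 0. Lengths are in m, angles in rad, forces in N, time in s.
With the tool pointing down it reaches from about 0.35 to 0.975 m from the base axis. Payload 4.9 kg.
Tool frame: the origin (TCP) lies midway between the tips of the shut fingers; the grasp point (between the pads) lies 19 mm behind it; z points along the fingers, y is the line along which they close (so a half turn about z gives the same grasp; the last joint's range is limited). The gripper opens to 85 mm and grips with 20 to 120 N. Pads are 22 mm wide; open, the fingers measure 114 mm over their backs; the gripper's body (76 mm by 85 mm) begins 54 mm behind the grasp point. The pads swing forward as they close: fully open they stand 13 mm farther back than shut.
Start: joints at [-1.446, 0.053, 1.613, -0, 1.476, -0.119], TCP at [0.151, -0.606, 0.231] pointing down, gripper open.
Joint ranges: [-3.01, 3.01], [-1.01, 2.22], [0.06, 2.58], [-1.02, 4.17], [0.09, 2.62], [-3.14, 3.14]. Speed limits (rad/s): [2.57, 2.57, 3.14, 3.14, 3.14, 3.14].

### API

Orientations are given as a 3x3 rotation matrix whose columns are the frame's x, y, z axes.
In Python, from cell import bot, eyes gives the robot as it stands. The module is installed in compiled form; this text tells all that it offers.
- The arm moves only by the tool play_rows, never from a script. Its arguments are lists of equal length, an entry for each row: "claw": the closure, from -1 (fully open) to 1 (shut); "delta_pos": the shift along the tool's x, y, z each as a share of 0.05 m, from -1 to 1, a list of three; "dr": the turn, a rotation vector about the tool's x, y, z each as a share of 0.1 rad, from -1 to 1, a list of three. A call has 1 to 20 rows; each row shifts and turns the commanded pose from where the row before left it, along the tool's axes as they then stand; what a row does not reach is not made up. A row lasts 1/8 s, in which the tool goes at most 62.5 mm and 10.7 degrees, less where a joint would pass 70% of its speed; a pose out of reach is approached as far as the arm can. A call with a number of a shift or a turn outside -1 to 1 is refused whole. A call with a gripper value outside its range is refused whole. The fingers move at their own pace and stop on an object; the grip force is fixed at half the most. Time passes only in rows, so rows that do not move let the fingers close. It gives the time, the measured TCP pose, the force, the opening and the grip force at its end, in the units of the state.
- bot.state(): the state, without advancing time (a new reading comes with each control period).
- eyes.snapshot(name): name is "scene" or "top"; returns a dict with "frame" (384x512x3 uint8, blue, green, red), "range_z" (384x512 float32, m along the optical axis (not along the pixel's ray), 0 where there is no reading), "camera_matrix" (3x3 intrinsics, pixels), "k1" (the pictures are not rectified: a ray, as slopes to the right and down, at radius r is drawn at 1 + k1 r^2 times it, then the intrinsics apply), "cam_to_world" (4x4, takes a point from camera to world coordinates). Camera axes: x right, y down, z forward; pixel columns grow to the right and rows downward; lengths in m; the calibration is good to about 2 mm. A picture is of the moment at which its call begins.
- bot.hand_in(): hands the job in; it is judged then, once.
The state is a dict: "time_s": time; "joint_positions": joint angles; "qd": joint speeds; "joint_efforts": joint torques, N m; "position": TCP position; "orientation": TCP orientation; "force": force on the tool from outside, world axes, zero at the start; "ft_torque": the same for the moment, N m; "opening": finger opening in m; "gripper_force": force on a finger pad.
Only numpy, scipy, OpenCV 4.12 (cv2) and the standard library are available. Lean on these libraries where they do the work, as an engineer would, in place of code of your own. Each camera call takes 0.05 s, during which the arm holds its last target. There are 200 camera calls.

## Working session

There is one attempt and no reset: what is moved stays moved. The work goes in short steps, Python scripts to look and compute and a tool call to move; the robot and the scene stay as the last step left them, time stands still between calls to the robot, and variables do not carry over. Pictures are saved under pics/ and viewed, at most 10 in all, crops included, and the job is handed in when it is done.

Besides the shell and the picture viewer there is one more tool, called by a JSON object that holds its "method" and its "body", one argument or row to a line. play_rows: Moves the arm, as the interface text tells. Shift numbers are shares of 0.05 m and turn numbers shares of 0.1 rad, none past 1 either way. Its arguments: {"type":"object","properties":{"claw":{"type":"array"},"delta_pos":{"type":"array"},"dr":{"type":"array"}},"required":["claw","delta_pos","dr"]}

```bash
mkdir -p pics
cat > h.py <<'E'
import numpy as np, cv2
from cell import bot, eyes
def snap(n):
    s=eyes.snapshot(n); return s
def rays(s,px):
    K=s["camera_matrix"];k=s["k1"]
    px=np.atleast_2d(np.asarray(px,float))
    d=np.c_[(px[:,0]-K[0,2])/K[0,0],(px[:,1]-K[1,2])/K[1,1]]
    u=d.copy()
    for _ in range(20):
        u=d/(1+k*(u**2).sum(1,keepdims=True))
    return np.c_[u,np.ones(len(u))]
def plane(s,px,z):
    T=np.array(s["cam_to_world"]); r=rays(s,px)@T[:3,:3].T; o=T[:3,3]
    return o+r*((z-o[2])/r[:,2])[:,None]
def depth(s):
    h,w=s["range_z"].shape; yy,xx=np.mgrid[:h,:w]
    T=np.array(s["cam_to_world"]); r=rays(s,np.c_[xx.ravel(),yy.ravel()])
    P=(r*s["range_z"].reshape(-1,1))@T[:3,:3].T+T[:3,3]
    return P.reshape(h,w,3)
E
python3 - <<'E'
from h import *
ims=[]
for n in("scene","top"):
    s=snap(n); cv2.imwrite(f"pics/{n}0.png",s["frame"]); np.savez(f"{n}0.npz",**s)
    print(n,s["k1"],np.round(s["camera_matrix"],1).tolist(),np.round(s["cam_to_world"],3).tolist(),(s["range_z"]>0).mean())
print(bot.state())
E
```

```text
scene -0.10435823322035133 [[455.6, 0.0, 257.9], [0.0, 455.6, 189.0], [0.0, 0.0, 1.0]] [[0.516, 0.369, -0.773, 1.844], [0.856, -0.239, 0.458, -0.717], [-0.016, -0.898, -0.439, 0.783], [0.0, 0.0, 0.0, 1.0]] 0.9959259033203125
top -0.00825206451262136 [[387.3, 0.0, 254.1], [0.0, 387.3, 189.5], [0.0, 0.0, 1.0]] [[0.008, -0.986, 0.166, 0.352], [-1.0, -0.004, 0.025, 0.03], [-0.024, -0.166, -0.986, 1.291], [0.0, 0.0, 0.0, 1.0]] 0.996124267578125
{'time_s': 0.1, 'joint_positions': array([-1.44600008e+00,  5.32885033e-02,  1.61414774e+00,  1.29042976e-05,
        1.47603308e+00, -1.19025234e-01]), 'qd': array([-0.00105664, -0.00126848, -0.00282091,  0.00143135, -0.0004191 ,
        0.00065773]), 'joint_efforts': array([-1.62944525e-04, -3.94905281e+01, -3.71361530e+01, -1.89660545e-04,
        3.96609306e-03, -1.39408920e-05]), 'position': array([ 0.15080038, -0.60594902,  0.23019277]), 'orientation': array([[ 9.70422833e-01,  2.41411425e-01, -2.20846821e-04],
       [ 2.41411411e-01, -9.70421072e-01,  1.86366939e-03],
       [ 2.35596675e-04, -1.86186228e-03, -9.99998239e-01]]), 'force': array([-0.53124653, -0.16076947,  0.07442849]), 'ft_torque': array([-0.00963233, -0.05151073,  0.00868454]), 'gripper_force': 0.0, 'opening': 0.08562486437126021}
```

View pics/scene0.png

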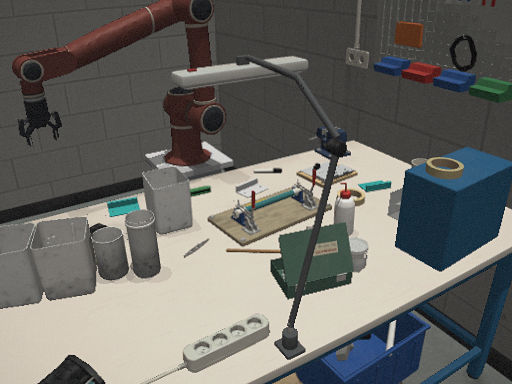

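View pics/top0.png

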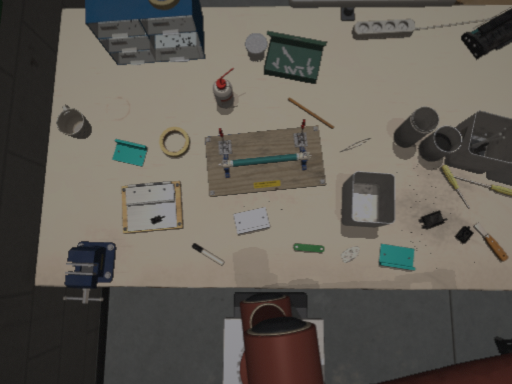

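The scene view shows the bench from the front. In the top view, the jig (about 60x52 px) is at (152,206) with a black block at (157,219), and the pot is at (370,198). Candidates for the strip are the grey angle at (252,220), the teal ones at (130,152) and (397,257), and the grey piece inside the jig at (150,193), which is the leaf. The grey one at (252,220) fits the description. Next is a close crop of it.

Run:
```python
from h import *
t=np.load("top0.npz")
a=cv2.resize(t["frame"][130:270,100:290],None,fx=4.2,fy=4.2,interpolation=cv2.INTER_CUBIC); cv2.imwrite("pics/c1.png",a)
print(a.shape)
P=depth(t); 
for n,(u,v) in dict(board=(125,215),bed=(140,222),leaf=(140,192),block=(157,219),strip=(250,218),bench=(220,240),potbot=(366,205),tapez=(165,142)).items(): print(n,np.round(P[v,u],4))
m=P[:,:,2]
print(np.round(m[178:236:2,118:188:3]*1000).astype(int))
print(np.round(m[204:238:2,230:274:2]*1000).astype(int))
```

```text
(588, 798, 3)
board [0.4791 0.4918 0.018 ]
bed [0.4561 0.4398 0.019 ]
leaf [0.5556 0.4433 0.0258]
block [0.4643 0.3772 0.0418]
strip [ 0.4733  0.0762 -0.0014]
bench [0.3995 0.1749 0.0009]
potbot [ 0.5187 -0.311  -0.0008]
tapez [0.7353 0.3735 0.0025]
[[ 3  0 -6  2 -4  0  3 -2 -1  4 -3  0  1  2 -3 -2  1  0  5  0 -3  0  2  2]
 [ 4 -2  0 -1  0 -4  3 -1 -1  0  3 -5 -4 -1 -1  0  2 -7 -3 -1 -4  0  0 -4]
 [-2 -2 -3 -4  7 -1 -4  0  0  1  1 -3  5 31 32 37 31 31 14 23 15 -2 -4  4]
 [-2  3  1 -4 -4 32 29 32 30 33 35 29 32 33 31 29 33 29 25 15 18 -6 -2 -3]
 [-4  1 14 13 29 32 26 30 29 26 28 28 30 25 31 26 28 27 26 17 15  1  4 -2]
 [-3 -1 17 30 31 32 29 29 27 26 25 26 30 31 28 28 29 29 34 15 14  0  2 -2]
 [-1 -5 23 28 33 28 29 26 33 24 32 30 24 33 29 29 25 27 29 21 17  2 -4  0]
 [-1 -3 15 25 30 27 29 33 32 29 28 27 28 28 23 33 32 27 26 14 15  9  0 -5]
 [-5  2 15 24 26 29 29 26 31 32 34 28 30 28 31 29 31 27 31 15 13  2 -2 -4]
 [ 3 -2 12 24 30 28 26 28 29 28 25 31 29 27 35 31 33 29 28 14 16  8  0 -4]
 [ 0  3 12 27 28 27 30 31 35 27 25 29 34 27 31 28 31 28 31 13 13 11  4 -2]
 [ 0  3 15 26 25 27 31 27
[... 2581 characters left out ...]
  2    1]
 [  -1    4   -4    3    5    2    2    3   -4    6    8    5    3    1
    24   27   27   29   27   27   -1   -2]
 [   0   -3    2   -3    1    1    3    1    5    4   28   29   29   25
    26   32   26   12    2    4    1   -7]
 [  -5   -4   -2    0    1   23   30   24   26   26   26   28   24    2
     2    1   -1   -5    0   -5    0    3]
 [  -2   -3    3   -5   28   28   29   30   13   -2    0   -2    3   -1
     0   -1   -3   -1   -1   -2    1   -2]
 [   2   -1   -3    0    5   -1   -2   -4    4   -2   -3   -1   -2    1
    -1   -3   -3    0   -1   -3    2    2]
 [  -1   -1   -6    1   -2    0   -3   -1   -1   -6   -7   -5   -4   -4
     0   -1    0    0    0   -1   -4   -1]]
```

View pics/c1.png

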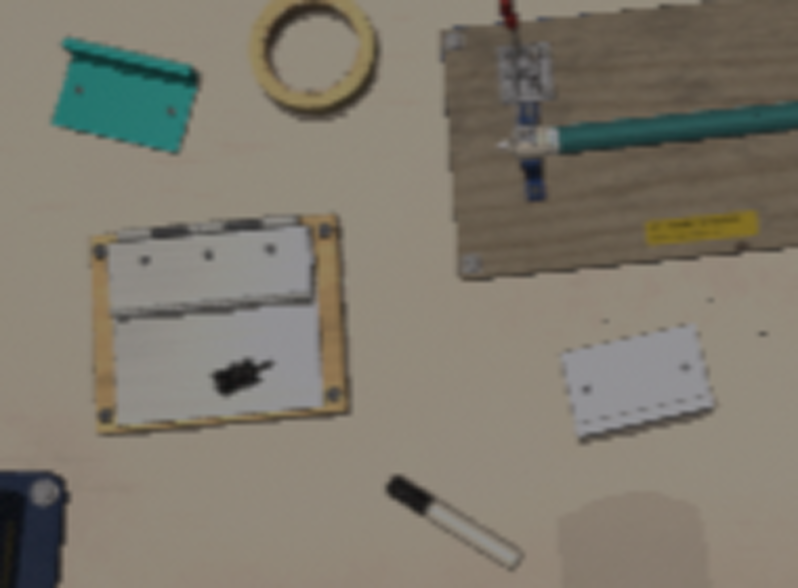

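Crop confirms: aluminium strip at crop (640,380), upstand on the robot side; block at (240,375); the jig's leaf is on the far side, with the lip at about (210,308).

```bash
cat >> h.py <<'E'
def blob(mask,uv):
    n,l=cv2.connectedComponents(mask.astype(np.uint8)); 
    y,x=np.nonzero(l); i=np.argmin((x-uv[0])**2+(y-uv[1])**2); m=l==l[y[i],x[i]]
    return m
def rect(s,m,z):
    y,x=np.nonzero(m); c=cv2.findContours(m.astype(np.uint8),cv2.RETR_EXTERNAL,cv2.CHAIN_APPROX_NONE)[0]
    c=max(c,key=len)[:,0,:]
    p=plane(s,c,z)[:,:2]; r=cv2.minAreaRect((p*1000).astype(np.float32))
    q=plane(s,np.c_[x,y],z)[:,:2]*1000
    return np.round(r[0],1),np.round(r[1],1),round(r[2],2),"centroid",np.round(q.mean(0),1),len(x)
def proj(s,p):
    T=np.linalg.inv(s["cam_to_world"]); c=T[:3,:3]@np.asarray(p)+T[:3,3]; u=c[:2]/c[2]
    u=u*(1+s["k1"]*(u@u)); return s["camera_matrix"][[0,1],[0,1]]*u+s["camera_matrix"][:2,2]
E
python3 - <<'E'
from h import *
t=dict(np.load("top0.npz")); s=dict(np.load("scene0.npz")); P=depth(t); z=cv2.medianBlur(P[:,:,2].astype(np.float32),3)
print("jig",rect(t,blob(z>.008,(150,210)),.016))
hsv=cv2.cvtColor(t["frame"],cv2.COLOR_BGR2HSV)
f=t["frame"].astype(int); print("strip bgr",f[215,250],"bench",f[240,220],"jigbed",f[210,140],"block",f[219,157])
sat=hsv[:,:,1]
m=np.zeros(sat.shape,bool); m[200:245,225:280]=(sat[200:245,225:280]<30); print("strip sat",sat[215,250],sat[240,225])
print("strip@4",rect(t,blob(m,(250,216)),.004))
u=np.zeros_like(m); u[200:245,225:280]=P[200:245,225:280,2]>.013; b=blob(u,(252,230)); print("upst",rect(t,b,.028), np.median(P[b][:,2]))
d=np.zeros_like(m); d[195:235,130:180]=f[195:235,130:180].max(2)<60; b=blob(d,(157,219));print("block",rect(t,b,.044),rect(t,b,.018))
print('\n'.join(''.join('#' if v else '.' for v in r) for r in b[208:230,145:172]))
pm=blob((z>.12)&(np.arange(384)[:,None]>165)&(np.arange(384)[:,None]<235)&(np.arange(512)>330)&(np.arange(512)<405),(370,198)); print("pot",rect(t,pm,.173),np.percentile(P[pm][:,2],90))
# scene view
Q=depth(s)
print("scene px", {n:np.round(proj(s,p)).tolist() for n,p in dict(strip=(.47,.07,.004),jig=(.5,.4,.016),block=(.46,.377,.03),pot=(.52,-.3,.17)).items()})
for n,c in dict(strip=(.47,.07),jig=(.5,.4)).items():
    pass
sel=(Q[:,:,2]>.022)&(abs(Q[:,:,0]-.44)<.06)&(abs(Q[:,:,1]-.08)<.08)
print("upst scene depth",sel.sum(),np.percentile(Q[sel],[5,50,95],axis=0) if sel.sum() else 0)
cu=[proj(s,(x,y,.03)) for x in(.35,.62) for y in(-.02,.53)]
cu=np.array(cu);lo=cu.min(0).astype(int);hi=cu.max(0).astype(int);print(lo,hi)
c=s["frame"][lo[1]:hi[1],lo[0]:hi[0]]; k=790/c.shape[1]
c=cv2.resize(c,None,fx=k,fy=k,interpolation=cv2.INTER_CUBIC); print(c.shape,k); cv2.imwrite("pics/c2.png",c)
E
```

```text
jig (array([509.8, 404.3]), array([162.1, 200.8]), 5.42, 'centroid', array([508.7, 404.2]), 2857)
strip bgr [148 145 146] bench [123 136 145] jigbed [136 141 144] block [24 24 27]
strip sat 5 37
strip@4 (array([465.3,  72.8]), array([ 71.2, 113.4]), 12.84, 'centroid', array([465.2,  72.3]), 725)
upst (array([435.5,  64.8]), array([ 10.6, 107.9]), 12.85, 'centroid', array([435.6,  64.9]), 112) 0.026774741039318872
block (array([464. , 377.6]), array([17.8, 36.6]), 22.34, 'centroid', array([463. , 380.1]), 54) (array([466.4, 384.9]), array([18.2, 37.4]), 22.34, 'centroid', array([465.3, 387.4]), 54)
...........................
...........................
...........................
...........................
...........................
...........................
...........................
...........................
.............##............
..........########.........
.......#########...........
......##########...........
......##########...........
.......########............
.......#####...............
........##.................
...........................
...........................
...........................
...........................
...........................
...........................
pot (array([ 518.3, -281.5]), array([130. , 153.8]), 87.04, 'centroid', array([ 520., -285.]), 693) 0.1692221594074134
scene px {'strip': [252.0, 190.0], 'jig': [324.0, 171.0], 'block': [314.0, 166.0], 'pot': [161.0, 178.0]}
upst scene depth 48 [[0.42459398 0.01607213 0.02289499]
 [0.43691129 0.06436541 0.02644503]
 [0.45048629 0.11185252 0.02932165]]
[216 150] [367 205]
(288, 790, 3) 5.231788079470198
```

View pics/c2.png

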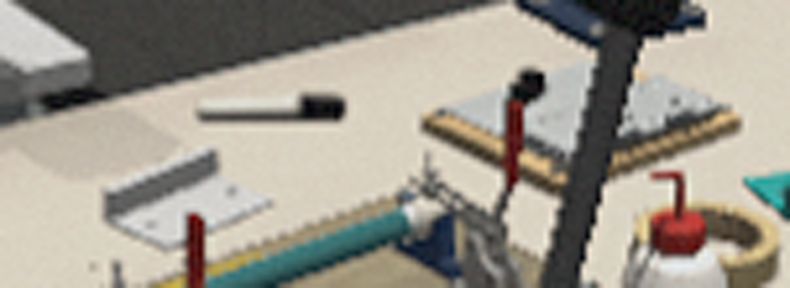

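The crop shows the strip with its upstand at (160,180), the latch block standing on the bed at about (530,85), and the leaf on the far side. I still need the block's orientation, so I'm averaging several frames.

Run:
```python
from h import *
F=[];D=[]
for _ in range(8):
    s=snap("top");F.append(s["frame"].astype(float));D.append(s["range_z"])
s["range_z"]=np.median(D,0);f=np.mean(F,0);P=depth(s)
g=f.max(2)
print(np.round(g[208:230,148:172]).astype(int));print(np.round(P[208:230,148:172,2]*1000).astype(int))
for w in(60,90):
    d=np.zeros(g.shape,bool);d[200:235,135:180]=g[200:235,135:180]<w;b=blob(d,(157,219));print(rect(s,b,.03))
h=np.zeros(g.shape,bool);h[205:235,135:180]=P[205:235,135:180,2]>.026;b=blob(h,(157,219));print("h",rect(s,b,.035),np.round(P[b].mean(0),4),P[b].max(0))
c=cv2.resize(np.clip(f[205:233,143:177]*1.5,0,255).astype(np.uint8),None,fx=16,fy=16,interpolation=cv2.INTER_CUBIC);cv2.imwrite("pics/c3.png",c)
```

```text
[[145 145 145 145 145 145 145 146 145 145 145 145 145 145 145 146 147 147
  147 148 148 148 148 148]
 [145 145 145 145 145 145 145 145 145 145 145 145 145 146 146 147 148 148
  148 148 148 148 148 148]
 [145 145 145 145 145 145 145 145 145 145 145 146 147 148 148 148 148 148
  148 148 148 148 148 148]
 [145 145 145 145 145 145 145 145 145 145 146 147 147 148 148 148 148 148
  148 148 148 148 148 148]
 [145 145 145 145 145 145 145 145 145 145 146 146 147 147 147 147 147 147
  147 148 147 148 148 148]
 [145 145 145 145 145 145 145 145 145 145 145 145 145 146 147 147 147 148
  148 148 148 148 148 148]
 [145 145 145 145 145 146 145 145 145 144 140 140 143 146 147 146 146 147
  148 148 148 148 148 148]
 [145 145 145 145 145 145 143 140 139 127  97  99 124 143 141 133 128 143
  148 148 148 148 148 148]
 [145 145 145 145 145 142 126  96  92  81  47  49  93 120  88  67  82 120
  145 148 148 148 148 148]
 [145 145 143 140 136 123  82  48  44  38  30  29  42  56  56  68 101 140
  147 148 148 148 148 148]
 [145 142 126  88  61  51  34  29  34  29  31  34  33  66 111 136 141 146
  147 147 148 14
[... 2406 characters left out ...]
16 17 16 18 17 18 15 18 15 15 18 16 16 18 17 17 17 17 15 17 16 16]
 [14 16 17 18 17 16 17 17 16 17 16 18 15 17 17 16 15 17 17 18 20 17 16 18]
 [19 15 16 15 16 18 17 17 16 17 17 16 16 15 18 16 17 18 17 17 16 16 15 15]
 [14 17 18 17 17 17 16 16 17 16 16 17 14 13 17 15 16 16 16 14 15 16 13 14]
 [16 13 16 16 16 13 15 14 13 15 13 13 15 15 13 15 12 15 11  8  6  2 -2 -1]]
(array([465. , 381.4]), array([17.4, 37. ]), 22.34, 'centroid', array([464.2, 383.7]), 53)
(array([465.4, 378.8]), array([20. , 46.2]), 18.92, 'centroid', array([464.5, 382.7]), 70)
h (array([464.2, 383.8]), array([17.9, 32.1]), 27.28, 'centroid', array([464.5, 384. ]), 55) [0.4647 0.3846 0.0328] [0.47887538 0.40134906 0.0430064 ]
```

View pics/c3.png

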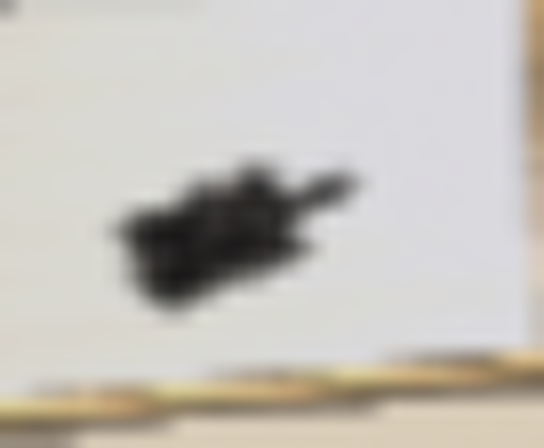

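Block body centre at crop px (215,235), i.e. about (0.464, 0.385). Its long axis runs lower-left to upper-right, so the closing axis is yaw ≈ 23°. First I turn in place and partly close.

{"method": "play_rows", "body": {
  "claw": [-0.4,-0.4,-0.4,-0.4,-0.4,-0.4,-0.4,-0.4,-0.4,-0.4,-0.4,-0.4,-0.4,-0.4,-0.4,-0.4,-0.4,-0.4],
  "delta_pos": [
    [0,0,0],
    [0,0,0],
    [0,0,0],
    [0,0,0],
    [0,0,0],
    [0,0,0],
    [0,0,0],
    [0,0,0],
    [0,0,0],
    [0,0,0],
    [0,0,0],
    [0,0,0],
    [0,0,0],
    [0,0,0],
    [0,0,0],
    [0,0,0],
    [0,0,0],
    [0,0,0]
  ],
  "dr": [
    [0,0,-1],
    [0,0,-1],
    [0,0,-1],
    [0,0,-1],
    [0,0,-1],
    [0,0,-1],
    [0,0,-1],
    [0,0,-1],
    [0,0,-1],
    [0,0,-1],
    [0,0,-1],
    [0,0,-1],
    [0,0,-1],
    [0,0,-1],
    [0,0,-1],
    [0,0,-1],
    [0,0,-1],
    [0,0,-0.28]
  ]
}}

```text
time_s: 2.75
position: [0.1509, -0.6065, 0.2313]
orientation: [[-0.391, 0.921, 0.0], [0.921, 0.391, 0.0], [0.0, 0.0, -1.0]]
force: [0.0, -1.0, 0.2]
opening: 0.0599
gripper_force: 0.0
```

```bash
cat > go.py <<'E'
# usage: go.py x y z [x y z ...]: tool-frame shifts (shares) from the state through waypoints, rows needed
import sys
from h import *
st=bot.state();R=np.array(st["orientation"]);p=np.array(st["position"])
print("t",round(st["time_s"],2),"p",np.round(p,4),"yaw_y",round(np.degrees(np.arctan2(R[1,1],R[0,1])),2),"z",np.round(R[:,2],3),"F",np.round(st["force"],1),"open",round(st["opening"],4),"grip",round(st["gripper_force"],1),"q",np.round(st["joint_positions"],2))
for w in np.array(sys.argv[1:],float).reshape(-1,3):
    d=R.T@(w-p)/.05;n=int(np.ceil(abs(d).max()/.95-1e-6));print(w,"rows",n,"per row",np.round(d/max(n,1),3),"total",np.round(d,3));p=w
E
python3 go.py .45 -.25 .231  .45 .2 .231  .464 .385 .15  .464 .385 .024
```

```text
t 2.75 p [ 0.1509 -0.6065  0.2313] yaw_y 23.0 z [ 0.  0. -1.] F [ 0.  -1.   0.2] open 0.0599 grip 0.0 q [-1.45  0.05  1.61  0.    1.48 -1.85]
[ 0.45  -0.25   0.231] rows 9 per row [0.47  0.921 0.001] total [4.226e+00 8.292e+00 6.000e-03]
[0.45  0.2   0.231] rows 9 per row [0.921 0.391 0.   ] total [8.285 3.517 0.   ]
[0.464 0.385 0.15 ] rows 4 per row [0.824 0.426 0.405] total [3.296 1.703 1.62 ]
[0.464 0.385 0.024] rows 3 per row [-0.   -0.    0.84] total [-0.   -0.    2.52]
```

{"method": "play_rows", "body": {
  "claw": [-0.4,-0.4,-0.4,-0.4,-0.4,-0.4,-0.4,-0.4,-0.4,-0.4,-0.4,-0.4,-0.4,-0.4,-0.4,-0.4,-0.4,-0.4],
  "delta_pos": [
    [0.47,0.92,0],
    [0.47,0.92,0],
    [0.47,0.92,0],
    [0.47,0.92,0],
    [0.47,0.92,0],
    [0.47,0.92,0],
    [0.47,0.92,0],
    [0.47,0.92,0],
    [0.47,0.92,0],
    [0.92,0.39,0],
    [0.92,0.39,0],
    [0.92,0.39,0],
    [0.92,0.39,0],
    [0.92,0.39,0],
    [0.92,0.39,0],
    [0.92,0.39,0],
    [0.92,0.39,0],
    [0.92,0.39,0]
  ],
  "dr": [
    [0,0,0],
    [0,0,0],
    [0,0,0],
    [0,0,0],
    [0,0,0],
    [0,0,0],
    [0,0,0],
    [0,0,0],
    [0,0,0],
    [0,0,0],
    [0,0,0],
    [0,0,0],
    [0,0,0],
    [0,0,0],
    [0,0,0],
    [0,0,0],
    [0,0,0],
    [0,0,0]
  ]
}}

```text
time_s: 5.0
position: [0.4493, 0.2012, 0.2317]
orientation: [[-0.39, 0.921, 0.001], [0.921, 0.39, 0.0], [-0.0, 0.001, -1.0]]
force: [0.1, 0.4, 0.2]
opening: 0.0602
gripper_force: 0.0
```

```bash
python3 go.py .464 .385 .13  .464 .385 .024
```

```text
t 5.0 p [0.4493 0.2012 0.2317] yaw_y 22.93 z [ 0.001  0.    -1.   ] F [0.1 0.4 0.2] open 0.0602 grip 0.0 q [ 0.27 -0.27  1.91 -0.    1.5  -0.13]
[0.464 0.385 0.13 ] rows 4 per row [0.818 0.425 0.508] total [3.272 1.702 2.034]
[0.464 0.385 0.024] rows 3 per row [ 0.    -0.001  0.707] total [ 1.00e-03 -2.00e-03  2.12e+00]
```

{"method": "play_rows", "body": {
  "claw": [-0.4,-0.4,-0.4,-0.4,-0.4,-0.4,-0.4,-0.4,-0.4,-0.4,0.0,0.4,1,1,1,1,1],
  "delta_pos": [
    [0.82,0.425,0.5],
    [0.82,0.425,0.5],
    [0.82,0.425,0.5],
    [0.82,0.425,0.5],
    [0,0,0.55],
    [0,0,0.55],
    [0,0,0.55],
    [0,0,0.5],
    [0,0,0],
    [0,0,0],
    [0,0,0],
    [0,0,0],
    [0,0,0],
    [0,0,0],
    [0,0,0],
    [0,0,0],
    [0,0,0]
  ],
  "dr": [
    [0,0,0],
    [0,0,0],
    [0,0,0],
    [0,0,0],
    [0,0,0],
    [0,0,0],
    [0,0,0],
    [0,0,0],
    [0,0,0],
    [0,0,0],
    [0,0,0],
    [0,0,0],
    [0,0,0],
    [0,0,0],
    [0,0,0],
    [0,0,0],
    [0,0,0]
  ]
}}

```text
time_s: 7.12
position: [0.4644, 0.3841, 0.025]
orientation: [[-0.39, 0.921, 0.001], [0.921, 0.39, 0.001], [0.0, 0.002, -1.0]]
force: [-0.7, -0.9, 5.8]
opening: 0.0157
gripper_force: 61.3
```

```bash
python3 go.py .464 .385 .25 .45 .1 .25 .518 -.283 .25 .518 -.283 .16
```

```text
t 7.12 p [0.4644 0.3841 0.025 ] yaw_y 22.97 z [ 0.001  0.001 -1.   ] F [-0.7 -0.9  5.8] open 0.0157 grip 61.3 q [ 0.57  0.21  1.81 -0.    1.12  0.17]
[0.464 0.385 0.25 ] rows 5 per row [ 0.004  0.001 -0.9  ] total [ 0.021  0.007 -4.499]
[0.45 0.1  0.25] rows 6 per row [-0.856 -0.414 -0.001] total [-5.139 -2.483 -0.006]
[ 0.518 -0.283  0.25 ] rows 8 per row [-0.948 -0.217 -0.001] total [-7.583e+00 -1.738e+00 -5.000e-03]
[ 0.518 -0.283  0.16 ] rows 2 per row [-0.    -0.002  0.9  ] total [-0.    -0.003  1.8  ]
```

{"method": "play_rows", "body": {
  "claw": [1,1,1,1,1,1,1,1,1,1,1,1,1,1,1,1,1,1,1],
  "delta_pos": [
    [0,0,-0.9],
    [0,0,-0.9],
    [0,0,-0.9],
    [0,0,-0.9],
    [0,0,-0.9],
    [-0.86,-0.41,0],
    [-0.86,-0.41,0],
    [-0.86,-0.41,0],
    [-0.86,-0.41,0],
    [-0.86,-0.41,0],
    [-0.86,-0.41,0],
    [-0.95,-0.22,0],
    [-0.95,-0.22,0],
    [-0.95,-0.22,0],
    [-0.95,-0.22,0],
    [-0.95,-0.22,0],
    [-0.95,-0.22,0],
    [-0.95,-0.22,0],
    [-0.95,-0.22,0]
  ],
  "dr": [
    [0,0,0],
    [0,0,0],
    [0,0,0],
    [0,0,0],
    [0,0,0],
    [0,0,0],
    [0,0,0],
    [0,0,0],
    [0,0,0],
    [0,0,0],
    [0,0,0],
    [0,0,0],
    [0,0,0],
    [0,0,0],
    [0,0,0],
    [0,0,0],
    [0,0,0],
    [0,0,0],
    [0,0,0]
  ]
}}

```text
time_s: 9.5
position: [0.5183, -0.2876, 0.2481]
orientation: [[-0.39, 0.921, -0.001], [0.921, 0.39, 0.001], [0.001, -0.0, -1.0]]
force: [-0.4, 0.5, -0.3]
opening: 0.016
gripper_force: 60.5
```

```bash
python3 go.py .518 -.283 .25 .518 -.283 .13
```

```text
t 9.5 p [ 0.5183 -0.2876  0.2481] yaw_y 22.96 z [-0.001  0.001 -1.   ] F [-0.4  0.5 -0.3] open 0.016 grip 60.5 q [-0.63 -0.03  1.67  0.    1.5  -1.03]
[ 0.518 -0.283  0.25 ] rows 1 per row [ 0.086  0.03  -0.038] total [ 0.086  0.03  -0.038]
[ 0.518 -0.283  0.13 ] rows 3 per row [-0.001  0.     0.8  ] total [-2.0e-03  1.0e-03  2.4e+00]
```

{"method": "play_rows", "body": {
  "claw": [1,1,1,0.5,0.0,-0.2,-0.2,-0.2,-0.2,-0.2,-0.2,-0.2,-0.2],
  "delta_pos": [
    [0.08,0,0.8],
    [0,0,0.8],
    [0,0,0.75],
    [0,0,0],
    [0,0,0],
    [0,0,0],
    [0,0,0],
    [0,0,0],
    [0,0,-0.8],
    [0,0,-0.8],
    [0,0,-0.8],
    [0,0,0],
    [0,0,0]
  ],
  "dr": [
    [0,0,0],
    [0,0,0],
    [0,0,0],
    [0,0,0],
    [0,0,0],
    [0,0,0],
    [0,0,0],
    [0,0,0],
    [0,0,0],
    [0,0,0],
    [0,0,0],
    [0,0,0.88],
    [0,0,0.88]
  ]
}}

```text
time_s: 11.12
position: [0.5172, -0.2826, 0.2527]
orientation: [[-0.22, 0.975, 0.002], [0.975, 0.22, -0.001], [-0.002, 0.001, -1.0]]
force: [0.3, -0.6, -0.4]
opening: 0.0515
gripper_force: 0.0
```

```bash
python3 go.py .518 -.1 .25 .436 .065 .1 .436 .065 .012
python3 - <<'E'
from h import *
s=snap("scene");c=s["frame"][140:290,100:320];cv2.imwrite("pics/c4.png",cv2.resize(c,None,fx=3.5,fy=3.5,interpolation=cv2.INTER_CUBIC))
t=snap("top");cv2.imwrite("pics/c5.png",cv2.resize(t["frame"][150:280,100:420],None,fx=2.5,fy=2.5))
E
```

```text
t 11.12 p [ 0.5172 -0.2826  0.2527] yaw_y 12.73 z [ 0.002 -0.001 -1.   ] F [ 0.3 -0.6 -0.4] open 0.0515 grip 0.0 q [-0.63 -0.04  1.67  0.    1.51 -0.85]
[ 0.518 -0.1    0.25 ] rows 4 per row [0.89  0.205 0.012] total [3.559 0.819 0.049]
[0.436 0.065 0.1  ] rows 4 per row [ 0.896 -0.219  0.748] total [ 3.585 -0.877  2.993]
[0.436 0.065 0.012] rows 2 per row [ 0.001 -0.001  0.88 ] total [ 0.003 -0.002  1.76 ]
```

View pics/c5.png

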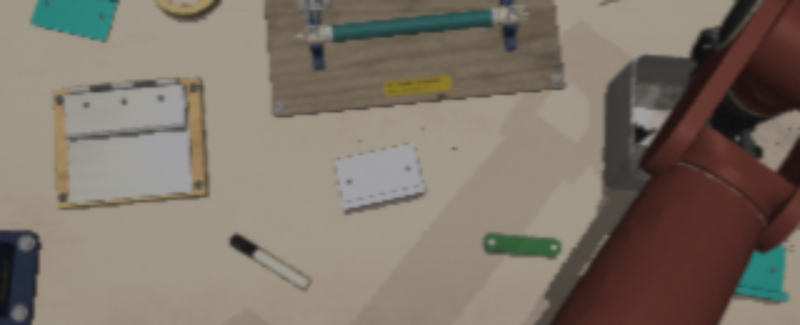

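In the top view the bed at (125,165) is clear, and something dark is in the pot at (642,130). The marker and key set have not moved. Next I go to the strip's upstand.

{"method": "play_rows", "body": {
  "claw": [0.2,0.2,0.2,0.2,0.2,0.2,0.2,0.2,0.2,0.2,0.2],
  "delta_pos": [
    [0.89,0.205,0],
    [0.89,0.205,0],
    [0.89,0.205,0],
    [0.89,0.205,0],
    [0.9,-0.22,0.75],
    [0.9,-0.22,0.75],
    [0.9,-0.22,0.75],
    [0.9,-0.22,0.75],
    [0,0,0.6],
    [0,0,0.2],
    [0,0,0]
  ],
  "dr": [
    [0,0,0],
    [0,0,0],
    [0,0,0],
    [0,0,0],
    [0,0,0],
    [0,0,0],
    [0,0,0],
    [0,0,0],
    [0,0,0],
    [0,0,0],
    [0,0,0]
  ]
}}

```text
time_s: 12.6
position: [0.4342, 0.0656, 0.0614]
orientation: [[-0.223, 0.975, -0.001], [0.975, 0.223, -0.0], [0.0, -0.001, -1.0]]
force: [-0.6, 0.6, -0.7]
opening: 0.0344
gripper_force: 0.0
```

```bash
python3 go.py .4357 .065 .008
python3 - <<'E'
from h import *
# block in pot check
t=snap("top");P=depth(t);f=t["frame"].max(2)
m=np.zeros(f.shape,bool);m[172:228,345:400]=(f[172:228,345:400]<50);b=blob(m,(366,200));print(np.round(np.median(P[b],0),3),b.sum(),np.round(P[b].min(0),3),np.round(P[b].max(0),3))
cv2.imwrite("pics/c6.png",cv2.resize(t["frame"][165:245,220:420],None,fx=4,fy=4,interpolation=cv2.INTER_CUBIC))
E
```

```text
t 12.6 p [0.4342 0.0656 0.0614] yaw_y 12.9 z [-0.001 -0.    -1.   ] F [-0.6  0.6 -0.7] open 0.0344 grip 0.0 q [-0.02 -0.24  2.18 -0.    1.2  -0.24]
[0.4357 0.065  0.008 ] rows 2 per row [-0.009  0.013  0.534] total [-0.019  0.027  1.068]
[ 0.522 -0.269  0.023] 20 [ 0.512 -0.279  0.011] [ 0.53  -0.264  0.029]
```

View pics/c6.png

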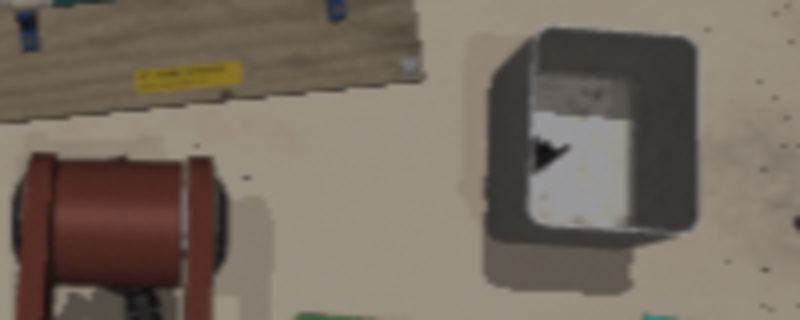

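The block lies on the pot floor at crop (545,153), about 3 cm from the pot's centre. Now I descend and grip the upstand.

{"method": "play_rows", "body": {
  "claw": [0.2,0.2,0.2,0.2,0.5,1,1,1,1],
  "delta_pos": [
    [-0.02,0.02,0.4],
    [0,0,0.4],
    [0,0,0.27],
    [0,0,0],
    [0,0,0],
    [0,0,0],
    [0,0,0],
    [0,0,0],
    [0,0,0]
  ],
  "dr": [
    [0,0,0],
    [0,0,0],
    [0,0,0],
    [0,0,0],
    [0,0,0],
    [0,0,0],
    [0,0,0],
    [0,0,0],
    [0,0,0]
  ]
}}

```text
time_s: 13.78
position: [0.4365, 0.0651, 0.0091]
orientation: [[-0.223, 0.975, 0.002], [0.975, 0.223, -0.0], [-0.001, 0.002, -1.0]]
force: [0.2, -0.3, 5.5]
opening: 0.0086
gripper_force: 61.4
```

```bash
python3 go.py
```

```text
t 13.78 p [0.4365 0.0651 0.0091] yaw_y 12.9 z [ 0.002 -0.    -1.   ] F [ 0.2 -0.3  5.5] open 0.0086 grip 61.4 q [-0.02 -0.14  2.2  -0.    1.08 -0.25]
```

{"method": "play_rows", "body": {
  "claw": [1,1,1,1],
  "delta_pos": [
    [0,0,-0.8],
    [0,0,-0.8],
    [0,0,0],
    [0,0,0]
  ],
  "dr": [
    [0,0,0],
    [0,0,0],
    [0,0,0.65],
    [0,0,0.65]
  ]
}}

```text
time_s: 14.28
position: [0.4352, 0.0652, 0.0881]
orientation: [[-0.093, 0.996, 0.001], [0.996, 0.093, 0.0], [-0.0, 0.001, -1.0]]
force: [0.0, 0.1, -1.3]
opening: 0.0084
gripper_force: 60.7
```

```bash
python3 go.py .4497 .3976 .09 .4497 .3976 .034
```

```text
t 14.28 p [0.4352 0.0652 0.0881] yaw_y 5.33 z [ 0.001  0.    -1.   ] F [ 0.   0.1 -1.3] open 0.0084 grip 60.7 q [-0.02 -0.28  2.16  0.    1.25 -0.11]
[0.4497 0.3976 0.09  ] rows 7 per row [ 0.942  0.129 -0.005] total [ 6.592  0.906 -0.038]
[0.4497 0.3976 0.034 ] rows 2 per row [ 0.   -0.    0.56] total [ 0.00e+00 -1.00e-03  1.12e+00]
```

{"method": "play_rows", "body": {
  "claw": [1,1,1,1,1,1,1,1,1],
  "delta_pos": [
    [0.94,0.13,0],
    [0.94,0.13,0],
    [0.94,0.13,0],
    [0.94,0.13,0],
    [0.94,0.13,0],
    [0.94,0.13,0],
    [0.94,0.13,0],
    [0,0,0],
    [0,0,0]
  ],
  "dr": [
    [0,0,0],
    [0,0,0],
    [0,0,0],
    [0,0,0],
    [0,0,0],
    [0,0,0],
    [0,0,0],
    [0,0,0],
    [0,0,0]
  ]
}}

```text
time_s: 15.4
position: [0.4487, 0.3964, 0.0869]
orientation: [[-0.095, 0.995, -0.001], [0.995, 0.095, -0.001], [-0.001, -0.002, -1.0]]
force: [-0.5, -0.7, -1.2]
opening: 0.0085
gripper_force: 60.6
```

```bash
python3 go.py .4497 .3976 .034
python3 - <<'E'
from h import *
for n in("top","scene"):
    s=snap(n);f=s["frame"];c=proj(s,(.5,.4,.03)).astype(int)
    c=f[c[1]-50:c[1]+50,c[0]-65:c[0]+65];cv2.imwrite(f"pics/st_{n}.png",c)
a=[cv2.resize(cv2.imread(f"pics/st_{n}.png"),None,fx=3,fy=3,interpolation=cv2.INTER_CUBIC) for n in("top","scene")]
cv2.imwrite("pics/st.png",np.hstack(a))
E
```

```text
t 15.4 p [0.4487 0.3964 0.0869] yaw_y 5.47 z [-0.001 -0.001 -1.   ] F [-0.5 -0.7 -1.2] open 0.0085 grip 60.6 q [ 0.6   0.12  1.79 -0.    1.23  0.5 ]
[0.4497 0.3976 0.034 ] rows 2 per row [0.012 0.012 0.529] total [0.023 0.023 1.058]
```

View pics/st.png

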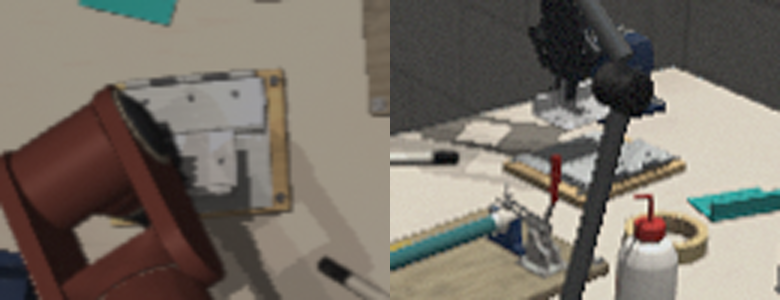

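The left half (top view) shows the strip hovering square in front of the leaf, its far edge at (215,133) and parallel to the lip; the scene view agrees. I'm lowering it.

{"method": "play_rows", "body": {
  "claw": [1,1,1,1,1,1],
  "delta_pos": [
    [0.02,0.02,0.5],
    [0,0,0.4],
    [0,0,0.16],
    [0,0,0.08],
    [0,0,0],
    [0,0,0]
  ],
  "dr": [
    [0,0,0],
    [0,0,0],
    [0,0,0],
    [0,0,0],
    [0,0,0],
    [0,0,0]
  ]
}}

```text
time_s: 16.25
position: [0.4508, 0.3985, 0.0317]
orientation: [[-0.095, 0.995, 0.001], [0.995, 0.095, 0.001], [0.001, 0.001, -1.0]]
force: [0.7, 0.2, -2.1]
opening: 0.0085
gripper_force: 60.6
```

```bash
python3 go.py
python3 - <<'E'
from h import *
D=[]
for _ in range(6): s=snap("top");D.append(s["range_z"])
s["range_z"]=np.median(D,0);P=depth(s)
o=np.array([.5093,.4043]);a=np.radians(5.42);X=np.array([np.cos(a),np.sin(a)]);Y=np.array([-X[1],X[0]])
q=P[:,:,:2]-o;x=q@X*1000;y=q@Y*1000;z=P[:,:,2]*1000
for x0 in range(-70,75,6):
    m=(abs(x-x0)<3)&(y>-48)&(y<-20)&(z<80); m2=(abs(x-x0)<3)&(y>-80)&(y<-62)&(z<60)
    print(x0,m.sum(),np.round(np.median(z[m]),1) if m.any() else None,np.round(np.median(z[m2]),1) if m2.any() else None)
f=s["frame"];c=proj(s,(.5,.4,.03)).astype(int);cv2.imwrite("pics/e1.png",cv2.resize(f[c[1]-45:c[1]+45,c[0]-45:c[0]+75],None,fx=6,fy=6,interpolation=cv2.INTER_CUBIC))
E
```

```text
t 16.25 p [0.4508 0.3985 0.0317] yaw_y 5.45 z [ 0.001  0.001 -1.   ] F [ 0.7  0.2 -2.1] open 0.0085 grip 60.6 q [0.6  0.2  1.81 0.   1.13 0.51]
-70 17 16.6 16.6
-64 26 28.4 17.0
-58 15 49.2 17.1
-52 10 27.0 16.3
-46 14 25.2 16.1
-40 13 25.7 17.0
-34 14 25.2 17.0
-28 15 24.5 17.7
-22 16 24.9 17.6
-16 14 24.8 16.6
-10 15 25.0 16.1
-4 15 25.2 17.5
2 16 24.9 16.5
8 14 19.1 16.9
14 17 29.4 28.7
20 15 28.5 27.6
26 14 28.6 28.2
32 13 28.6 26.9
38 16 28.4 28.5
44 15 29.3 28.0
50 16 29.3 29.1
56 12 28.8 27.7
62 17 29.1 28.3
68 18 28.9 28.8
74 12 31.1 15.8
```

View pics/e1.png

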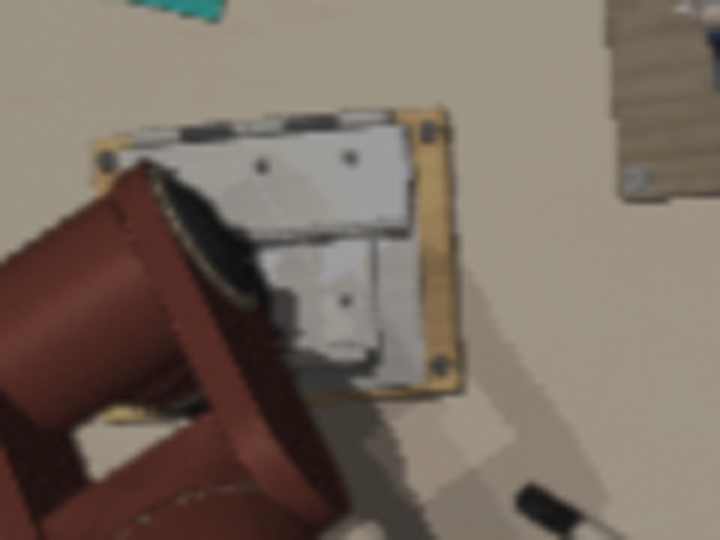

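The flange is level, about 4 mm above the bed, with its edge in front of the lip at crop (320,240). I lower it 3.2 mm and slide it in slowly.

{"method": "play_rows", "body": {
  "claw": [1,1,1,1,1,1,1,1,1],
  "delta_pos": [
    [0,0,0.064],
    [0,0,0],
    [0,0.08,0],
    [0,0.08,0],
    [0,0.08,0],
    [0,0.08,0],
    [0,0.08,0],
    [0,0.08,0],
    [0,0,0]
  ],
  "dr": [
    [0,0,0],
    [0,0,0],
    [0,0,0],
    [0,0,0],
    [0,0,0],
    [0,0,0],
    [0,0,0],
    [0,0,0],
    [0,0,0]
  ]
}}

```text
time_s: 17.68
position: [0.4745, 0.4003, 0.0277]
orientation: [[-0.095, 0.996, 0.0], [0.996, 0.095, 0.0], [0.0, 0.0, -1.0]]
force: [-1.2, -0.5, -1.0]
opening: 0.0089
gripper_force: 60.6
```

```bash
python3 go.py
```

```text
t 17.68 p [0.4745 0.4003 0.0277] yaw_y 5.43 z [ 0.  0. -1.] F [-1.2 -0.5 -1. ] open 0.0089 grip 60.6 q [0.58 0.25 1.76 0.   1.13 0.49]
```

{"method": "play_rows", "body": {
  "claw": [1,1,1,1],
  "delta_pos": [
    [0,0.04,0],
    [0,0.04,0],
    [0,0.02,0],
    [0,0,0]
  ],
  "dr": [
    [0,0,0],
    [0,0,0],
    [0,0,0],
    [0,0,0]
  ]
}}

```text
time_s: 18.18
position: [0.4792, 0.4008, 0.0276]
orientation: [[-0.095, 0.995, -0.0], [0.995, 0.095, 0.0], [0.0, -0.0, -1.0]]
force: [-0.2, -1.4, -0.9]
opening: 0.0086
gripper_force: 60.6
```

{"method": "play_rows", "body": {
  "claw": [1,1,1,1],
  "delta_pos": [
    [0,0.02,0],
    [0,0.02,0],
    [0,0.02,0],
    [0,0,0]
  ],
  "dr": [
    [0,0,0],
    [0,0,0],
    [0,0,0],
    [0,0,0]
  ]
}}

```text
time_s: 18.68
position: [0.4811, 0.401, 0.0274]
orientation: [[-0.095, 0.995, -0.003], [0.995, 0.095, -0.001], [-0.001, -0.003, -1.0]]
force: [-4.2, -1.7, 2.3]
opening: 0.0084
gripper_force: 61.0
```

Contact at the stop (−4.2 N at x = 0.481, where 0.4814 was predicted). Now I press down gradually.

{"method": "play_rows", "body": {
  "claw": [1,1,1,1,1],
  "delta_pos": [
    [0,0,0.02],
    [0,0,0.01],
    [0,0,0],
    [0,0,0],
    [0,0,0]
  ],
  "dr": [
    [0,0,0],
    [0,0,0],
    [0,0,0],
    [0,0,0],
    [0,0,0]
  ]
}}

```text
time_s: 19.3
position: [0.4811, 0.401, 0.0271]
orientation: [[-0.095, 0.995, -0.003], [0.995, 0.095, -0.001], [-0.001, -0.003, -1.0]]
force: [-8.6, -3.3, 7.5]
opening: 0.0087
gripper_force: 61.8
```

{"method": "play_rows", "body": {
  "claw": [1,1,1,1,1,1],
  "delta_pos": [
    [0,0,0.01],
    [0,0,0],
    [0,0,0],
    [0,0,0],
    [0,0,0],
    [0,0,0]
  ],
  "dr": [
    [0,0,0],
    [0,0,0],
    [0,0,0],
    [0,0,0],
    [0,0,0],
    [0,0,0]
  ]
}}

```text
time_s: 20.05
position: [0.4811, 0.401, 0.0271]
orientation: [[-0.095, 0.995, -0.003], [0.995, 0.095, -0.001], [-0.001, -0.003, -1.0]]
force: [-8.9, -4.1, 9.4]
opening: 0.0081
gripper_force: 62.2
```

Run:
```python
from h import *
D=[];Fz=[]
for _ in range(10): s=snap("top");D.append(s["range_z"]);Fz.append(bot.state()["force"])
print(np.round(Fz,1)[::3].tolist())
s["range_z"]=np.median(D,0);P=depth(s)
o=np.array([.5093,.4043]);a=np.radians(5.42);X=np.array([np.cos(a),np.sin(a)]);Y=np.array([-X[1],X[0]])
q=P[:,:,:2]-o;x=q@X*1000;y=q@Y*1000;z=P[:,:,2]*1000
for x0 in range(-46,75,8):
    m=(abs(x-x0)<4)&(y>-48)&(y<-20)&(z<80); m2=(abs(x-x0)<4)&(y>-80)&(y<-62)&(z<60)
    print(x0,np.round(np.median(z[m]),1) if m.any() else None,np.round(np.median(z[m2]),1) if m2.any() else None)
f=s["frame"];c=proj(s,(.5,.4,.03)).astype(int);cv2.imwrite("pics/e2.png",cv2.resize(f[c[1]-45:c[1]+45,c[0]-45:c[0]+75],None,fx=6,fy=6,interpolation=cv2.INTER_CUBIC))
# right end of strip in jig y: px rows on flange
```

```text
[[-9.8, -3.9, 9.8], [-8.3, -3.7, 10.4], [-8.7, -4.6, 11.0], [-7.6, -4.1, 10.7]]
-46 16.9 16.3
-38 16.7 16.8
-30 44.0 16.8
-22 43.5 16.7
-14 20.9 16.7
-6 20.6 16.6
2 20.7 16.6
10 22.1 17.0
18 28.4 28.1
26 29.0 28.6
34 28.2 28.3
42 29.3 28.2
50 28.8 28.9
58 28.8 28.6
66 28.7 28.9
74 31.4 22.9
```

View pics/e2.png

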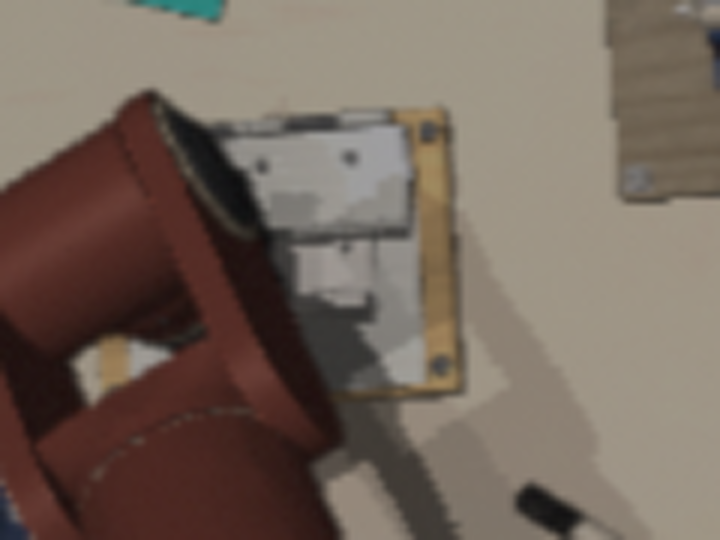

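The strip is home: the flange top is 4 mm above the bed, the leaf is down, the strip is centred to a few mm, and the push is about 10 N. Handing in.

```bash
python3 -c "
from cell import bot
print(bot.hand_in())"
```

```text
the job is handed in; nothing more can be done
None
```

The job is handed in, though the hand-in returned no verdict: the latch block is in the reject pot, and the strip is still held under the leaf, home against the stop and centred to within a few mm, pressed flat with about 10 N, with the leaf down.

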